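Load the cuvette carrier under the analyser's leaf spring

ROBOT

A 6-joint arm with a two-finger parallel gripper is mounted at the origin on the work surface. World frame = base frame: x ahead of the robot, y to its left, z up, the work surface at z = 0. Lengths are in m, angles in degrees, forces in N, time in s.
With the tool pointing down it reaches from about 0.25 to 0.725 m from the base axis. Payload 9.7 kg.
Tool frame: the origin (TCP) lies midway between the tips of the shut fingers; the grasp point (between the pads) lies 19 mm behind it; x points along the fingers, y is the direction in which the jaws open and shut, and the axes are right-handed (so a half turn about x gives the same grasp; the last joint's range is limited). The gripper opens to 85 mm and grips with 20 to 120 N. Pads are 22 mm wide; open, the fingers measure 114 mm over their backs; the gripper's body (76 mm by 85 mm) begins 54 mm behind the grasp point. The pads swing forward as they close: fully open they stand 13 mm farther back than shut.
Start: joints at [73.854, 4.979, 10.078, 95.1, 0, 90], TCP at [0.153, 0.528, 0.231] pointing down, gripper open.
Joint ranges: [-179.16, 179.16], [-48.56, 103.87], [-65.8, 70.77], [-126.05, 130.52], [-82.76, 87.17], [-180, 180]. Speed limits (degrees/s): [127.2, 127.2, 147.25, 180, 180, 180].

INTERFACE

Orientations are given as [roll, pitch, yaw] about the fixed x, y, z axes, in that order (R = Rz(yaw) Ry(pitch) Rx(roll)).
In Python, from workcell import bot, cams gives the robot as it stands.
- The arm moves only by the tool apply_moves, never from a script. Its argument "commands" is a list of rows, each a list of 5 numbers: the shift along the tool's x, y, z in m, then the turn about the tool's x in rad, then the opening, from -1 (shut) to 1 (fully open). In form: [[tx, ty, tz, roll, hand], ...]. A call has 1 to 12 rows; each row is the pose to reach, as a shift and turn from the pose measured when the call began, along the tool's axes at that moment; what a row does not reach only later rows make up. A row lasts 1/10 s, in which the tool goes at most 50 mm and 8.59 degrees, less where a joint would pass 70% of its speed; a pose out of reach is approached as far as the arm can. A call with a gripper value outside its range is refused whole. The fingers move at their own pace and stop on an object; "newtons" is the grip in N (left out, the last holds). Time passes only in rows, so rows that repeat a pose let the fingers close. It gives the time, the measured TCP pose, the force and the opening at its end, in the units of the state.
- bot.get_obs(): the state, without advancing time (a new reading comes with each control period).
- cams.camera(name): name is "side" or "top"; returns a dict with "frame" (384x512x3 uint8, blue, green, red), "depth" (384x512 float32, m along the optical axis (not along the pixel's ray), 0 where there is no reading), "camera_matrix" (3x3 intrinsics, pixels), "D" ([k1, k2, p1, p2, k3] as OpenCV has them; the pictures are not rectified), "R" (3x3) and "t" (3): a world point X has camera coordinates R X + t. Camera axes: x right, y down, z forward; pixel columns grow to the right and rows downward; lengths in m; the calibration is good to about 2 mm. A picture is of the moment at which its call begins.
- bot.job_done(): hands the job in, once; it reports no verdict.
Trained networks look in the newest picture that a camera, given by its name, has taken for a name from the list of things; names that differ only in an ending like _2 or _b are one class to them, and where a whole thing is asked for, a point or a joint stands for the part that bears it (a point fixed in the world has none). Each returns a list of dicts, best first, with "confidence" (0 to 1); they miss things now and then, are a little off and sometimes report something else, mostly with a low value. They report only what shows in the picture. A call takes as long as a camera call.
- cams.spot_in(name, camera): "rect" ([left, top, right, bottom] in pixels, round what is visible of it).
The state is a dict: "time": time; "q": joint angles; "qd": joint speeds; "joint_efforts": joint torques, N m; "ee_pos": TCP position; "tcp_rot": TCP orientation; "wrist_force": force on the tool from outside, world axes, zero at the start; "torque": the same for the moment, N m; "opening": finger opening in m.
Only numpy, scipy, OpenCV 4.12 (cv2) and the standard library are available. Lean on these libraries where they do the work, as an engineer would, in place of code of your own. Each camera call takes 0.05 s, during which the arm holds its last target. There are 200 camera calls.

TASK

The cuvette carrier with the orange thumb pad waits in one of the analyser's two loading lanes. With a fingertip, press its thumb pad down hard against the sprung lane floor and, still pressing, slide it forward under the steel gate and the brass leaf spring until its nose is fully home against the end stop, then let go. Never lift or tip the carrier out of its lane, and leave the grey-padded carrier, the vials and everything else where they are.

Things in the scene. Friction and masses are not known exactly. Their poses are not given: they have to be found in the camera images.
- analyser: grey fixed benchtop analyser, 300 (x) x 360 (y) x 56 mm to its deck; reader head 88 mm high at x +90 to +150. Origin: centre of its underside on the table; x: loading direction, away from the robot; z up. Two open-topped lanes 52 mm wide run along x at y = 0 and y = +80, from x = -137 to the end stop at x = +80. A black pen on a post at x = +70, y = -155 reaches 153 mm above the table.
- lane_a (a point): dark steel sprung floor of the lane at y = +80 (the left one). Point: centre of its top, at x = -27 in the analyser's frame, 50 mm above the table when free. It sinks level, up to 16 mm to a hard stop: with a carrier on it about 5 to 6 N start it, about 9 N press it 6 mm, about 14 N all the way.
- gate_a (a point): lower near edge, mid-lane, of the steel gate bar over the lane at y = +80 (the left one); x = +20 in the analyser's frame, 74 mm above the table. The bar is 14 mm deep (x +20 to +34), its top 86 mm up. It blocks a carrier (top 80 mm up) unless pressed down more than 6 mm; 8 to 12 mm is good. A carrier whose nose is under it stays held down.
- stop_a (a point): middle of the upright end stop face of the lane at y = +80 (the left one), at x = +80 in the analyser's frame, 65 mm above the table. Just before it hangs the brass leaf spring, 26 mm wide, sloping from the gate down to about 66 mm above the table at x = +72: the carrier's nose lifts it and it rubs on the carrier's top with about 5 N. Sliding the pressed carrier takes some 5 to 20 N.
- lane_b (a point): dark steel sprung floor of the lane at y = 0 (the right one). Point: centre of its top, at x = -27 in the analyser's frame, 50 mm above the table when free. It sinks level, up to 16 mm to a hard stop: with a carrier on it about 5 to 6 N start it, about 9 N press it 6 mm, about 14 N all the way.
- gate_b (a point): lower near edge, mid-lane, of the steel gate bar over the lane at y = 0 (the right one); x = +20 in the analyser's frame, 74 mm above the table. The bar is 14 mm deep (x +20 to +34), its top 86 mm up. It blocks a carrier (top 80 mm up) unless pressed down more than 6 mm; 8 to 12 mm is good. A carrier whose nose is under it stays held down.
- stop_b (a point): middle of the upright end stop face of the lane at y = 0 (the right one), at x = +80 in the analyser's frame, 65 mm above the table. Just before it hangs the brass leaf spring, 26 mm wide, sloping from the gate down to about 66 mm above the table at x = +72: the carrier's nose lifts it and it rubs on the carrier's top with about 5 N. Sliding the pressed carrier takes some 5 to 20 N.
- carrier: the carrier to load: white plastic, loose, 120 (x) x 50 (y) mm, about 0.15 kg. Origin: centre of its underside; x points to its nose, along the lane. Front 80 mm (x -20 to +60): 30 mm high, four dark slots on top. Rear 40 mm (x -60 to -20): low orange thumb pad 14 mm high. Starts in either lane on the raised floor (underside 50 mm above the table), nose 8 to 30 mm before the gate.
- carrier_pad (a point): centre of the top of the orange thumb pad, 20 mm behind the upright orange step face (16 mm high) against which a fingertip pressing on the pad can push forward; axes as the carrier's
- carrier_nose (a point): centre of the carrier's front end face, 15 mm above its underside; at home it touches the end stop (x = +80 in the analyser's frame)
- spare: an identical carrier but with a grey thumb pad, in the other lane; same axes and origin; to be left alone
- vial_a: glass vial with blue cap, 28 mm diameter, 45 mm high, standing on the deck to the right of the lanes; origin at the centre of its underside
- vial_b: the same with red cap
- reagent: amber bottle, 60 mm diameter, 130 mm high, on the table; origin at the centre of its underside
- cup: open white cup, 70 mm diameter, 80 mm high, on the table; origin at the centre of its underside
- cuvette_box: open blue box 120 x 90 x 50 mm on the table; origin at the centre of its underside
- block: aluminium block 70 x 50 x 30 mm on the table; origin at the centre of its underside

How it is judged:
By the outcome, as a careful person would: the job done as asked, in the order asked, and still so for the second after the job is handed in, with the robot touching nothing.
It also fails if it takes over 42 s, if anything falls off the work surface, if the arm or the gripper's body presses on something with over 40 N, if the wrist force passes 120 N, or if a joint passes its speed limit or range.

## Working session

There is one attempt and no reset: what is moved stays moved. The work goes in short steps, Python scripts to look and compute and a tool call to move; the robot and the scene stay as the last step left them, time stands still between calls to the robot, and variables do not carry over. Pictures are saved under pics/ and viewed, about 8 in all and at most 12, crops included, and the job is handed in when it is done.

Besides the shell and the picture viewer there is one more tool, called after "Emit:" by a JSON object that holds its "op" and its "data", one argument or row to a line. apply_moves: Moves the arm, as the interface text tells. Its arguments: {"type":"object","properties":{"commands":{"type":"array"},"newtons":{"type":"number"}},"required":["commands"]}

```bash
mkdir -p pics; ls; cat > h.py <<'E'
import numpy as np, cv2
from workcell import bot, cams
def shot(n,f=None):
    c=cams.camera(n)
    if f: cv2.imwrite('pics/'+f,c['frame'])
    return c
def world(c,u,v,z=None):
    "pixel -> world; by depth, or on plane z"
    K,D=np.array(c['camera_matrix']),np.array(c['D'],float)
    p=cv2.undistortPoints(np.array([[[u,v]]],float),K,D)[0,0]
    R,t=np.array(c['R']),np.array(c['t']).ravel()
    r=R.T@np.array([p[0],p[1],1]); o=-R.T@t
    if z is None:
        d=np.median([x for x in c['depth'][int(v)-1:int(v)+2,int(u)-1:int(u)+2].ravel() if x>0] or [np.nan]); return o+r*d
    return o+r*(z-o[2])/r[2]
def pix(c,X):
    R,t=np.array(c['R']),np.array(c['t']).ravel()
    return cv2.projectPoints(np.array(X,float).reshape(-1,1,3),cv2.Rodrigues(R)[0],t,np.array(c['camera_matrix']),np.array(c['D'],float))[0][:,0]
E
python3 - <<'E'
from h import *
o=bot.get_obs();print({k:np.round(o[k],3) for k in o})
ims=[]
for n in('top','side'):
    c=shot(n); ims.append(c['frame']); print(n,np.round(-np.array(c['R']).T@np.array(c['t']).ravel(),3))
    for k in('analyser','carrier','carrier_pad','carrier_nose','spare','gate_a','gate_b','stop_a','lane_a','lane_b'):
        for d in cams.spot_in(k,n)[:2]:
            u=(d['rect'][0]+d['rect'][2])/2;v=(d['rect'][1]+d['rect'][3])/2
            print(k,np.round(d['rect']),round(d['confidence'],2),np.round(world(c,u,v),3))
    cv2.imwrite('pics/%s1.png'%n,cv2.resize(c['frame'],(800,600),interpolation=cv2.INTER_CUBIC))
E
```

```text
pics
{'time': np.float64(0.0), 'q': array([7.3855e+01, 5.0100e+00, 1.0035e+01, 9.5097e+01, 1.0000e-03,
       9.0001e+01]), 'qd': array([ 0.058, -0.015,  0.037, -0.114, -0.045, -0.102]), 'joint_efforts': array([-0.0000e+00, -5.2039e+01,  4.6480e+01,  1.6000e-02, -0.0000e+00,
       -0.0000e+00]), 'ee_pos': array([0.153, 0.528, 0.231]), 'tcp_rot': array([ -90.708,   89.927, -106.854]), 'wrist_force': array([-0.513,  0.507, -0.181]), 'torque': array([ 0.038,  0.006, -0.002]), 'opening': np.float64(0.085)}
top [ 0.254 -0.038  1.456]
analyser [170. 141. 294. 245.] 0.91 [0.569 0.05  0.051]
carrier [222. 171. 242. 240.] 0.62 [0.525 0.048 0.081]
carrier_pad [192. 193. 213. 236.] 0.8 [0.5   0.134 0.081]
carrier_pad [380. 214. 405. 242.] 0.37 [ 0.46  -0.427  0.031]
carrier_nose [196. 193. 213. 236.] 0.77 [0.5   0.129 0.08 ]
spare [221. 195. 241. 237.] 0.57 [0.494 0.05  0.082]
gate_a [171. 144. 293. 248.] 0.55 [0.552 0.048 0.082]
gate_a [ 98. 210. 129. 234.] 0.29 [0.478 0.387 0.096]
gate_b [171. 144. 293. 248.] 0.55 [0.552 0.048 0.082]
gate_b [ 98. 210. 129. 234.] 0.29 [0.478 0.387 0.096]
stop
[... 416 characters left out ...]
06. 148. 249. 174.] 0.76 [0.509 0.109 0.08 ]
carrier_pad [204. 145. 246. 172.] 0.73 [0.505 0.121 0.08 ]
carrier_nose [205. 148. 245. 173.] 0.75 [0.503 0.111 0.081]
spare [210. 166. 256. 191.] 0.62 [0.506 0.037 0.079]
gate_a [192. 123. 328. 249.] 0.92 [0.577 0.007 0.056]
gate_a [207. 169. 278. 194.] 0.21 [0.53  0.024 0.073]
gate_b [192. 123. 328. 249.] 0.92 [0.577 0.007 0.056]
gate_b [207. 169. 278. 194.] 0.21 [0.53  0.024 0.073]
stop_a [191. 125. 323. 246.] 0.57 [0.569 0.011 0.057]
lane_a [207. 170. 278. 192.] 0.7 [0.529 0.024 0.074]
lane_a [199. 154. 272. 168.] 0.54 [0.532 0.106 0.077]
lane_b [207. 170. 278. 192.] 0.7 [0.529 0.024 0.074]
lane_b [199. 154. 272. 168.] 0.54 [0.532 0.106 0.077]
```

View pics/top1.png

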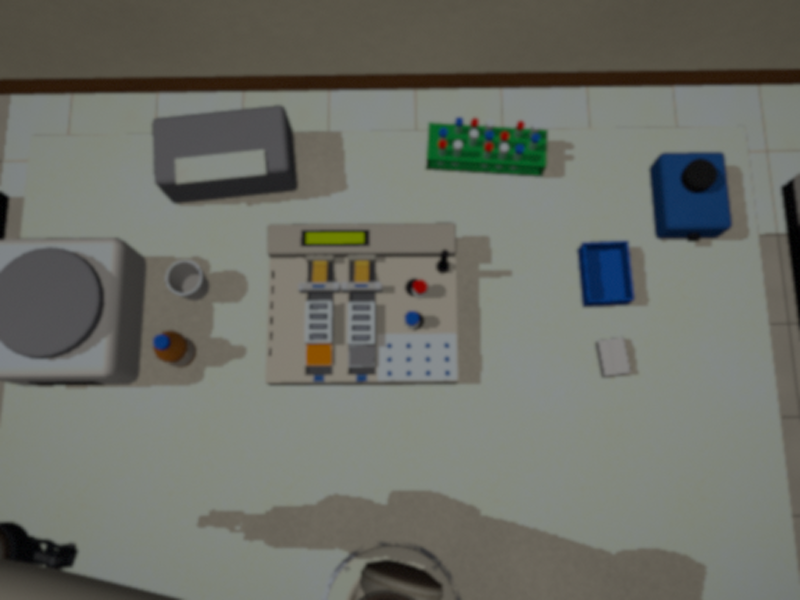

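View pics/side1.png

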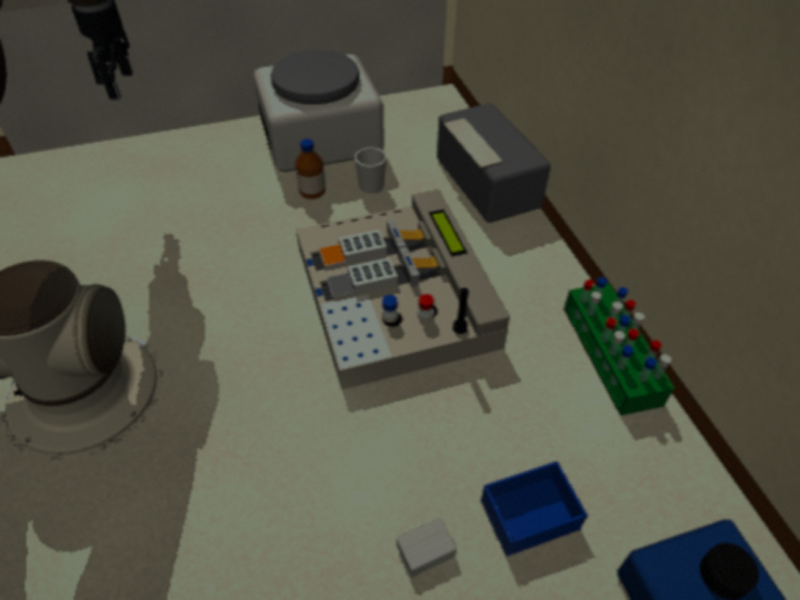

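The orange pad shows at about (319,355) in the enlarged top view, so it's in the left lane (lane_a). The grey pad is at (361,358), and the analyser covers about (268–457, 224–383). Next I'll measure the analyser's pose and the pad.

```bash
cat > m.py <<'E'
from h import *
def cloud(c):
    h,w=c['depth'].shape; u,v=np.meshgrid(np.arange(w),np.arange(h))
    p=cv2.undistortPoints(np.stack([u,v],-1).reshape(-1,1,2).astype(float),np.array(c['camera_matrix']),np.array(c['D'],float))[:,0]
    d=c['depth'].ravel(); X=np.c_[p*d[:,None],d]
    return ((X-np.array(c['t']).ravel())@np.array(c['R'])).reshape(h,w,3)
def orange(c):
    H=cv2.cvtColor(c['frame'],cv2.COLOR_BGR2HSV); return cv2.inRange(H,(5,150,90),(22,255,255))
E
python3 - <<'E'
from m import *
for n in('top','side'):
    c=shot(n); W=cloud(c); ok=c['depth']>0
    box=ok&(W[...,0]>.36)&(W[...,0]<.76)&(W[...,1]>-.2)&(W[...,1]<.3)
    deck=box&(W[...,2]>.035)&(W[...,2]<.11)
    k,l,s,_=cv2.connectedComponentsWithStats(deck.astype(np.uint8)); i=1+np.argmax(s[1:,4])
    P=W[l==i]; D=P[(P[:,2]>.05)&(P[:,2]<.062)]
    r=cv2.minAreaRect((P[:,:2]*1000).astype(np.float32)); print(n,'rect',np.round(r[0],1),np.round(r[1],1),round(r[2],2),'deck z',np.median(D[:,2]))
    m=orange(c); k,l,s,ce=cv2.connectedComponentsWithStats(m)
    for j in range(1,k):
        if s[j,4]>15:
            Q=W[(l==j)&ok]; print(' orange',s[j],np.round(ce[j],1),np.round(np.median(Q,0),4),np.round(np.percentile(Q,[3,97],axis=0),3).tolist())
    y0,x0=(140,165) if n=='top' else (115,185)
    cv2.imwrite(f'pics/{n}2.png',cv2.resize(c['frame'][y0:y0+112,x0:x0+145],None,fx=5,fy=5,interpolation=cv2.INTER_CUBIC))
E
```

```text
top rect [565.4  51.8] [361.4 301.7] 89.73 deck z 0.05635768135568861
 orange [200 167   9  13 104] [204.2 173.3] [0.6248 0.1317 0.0734] [[0.606, 0.12, 0.064], [0.644, 0.144, 0.081]]
 orange [227 167   9  13  98] [231.1 173.6] [0.622  0.0518 0.0738] [[0.605, 0.04, 0.052], [0.645, 0.065, 0.082]]
 orange [197 220  15  14 201] [204.  226.7] [0.4655 0.131  0.065 ] [[0.447, 0.111, 0.059], [0.485, 0.151, 0.071]]
side rect [565.8  51.9] [369.4 300.6] 89.77 deck z 0.05652333105330577
 orange [257 147  14   6  68] [263.6 149.8] [0.628  0.1294 0.0731] [[0.607, 0.119, 0.068], [0.645, 0.14, 0.078]]
 orange [205 157  16  13 149] [212.2 162.7] [0.4677 0.1299 0.0648] [[0.45, 0.108, 0.062], [0.486, 0.151, 0.068]]
 orange [265 164  15   7  84] [271.9 167.4] [0.6264 0.0507 0.0729] [[0.607, 0.04, 0.068], [0.646, 0.064, 0.079]]
```

View pics/top2.png

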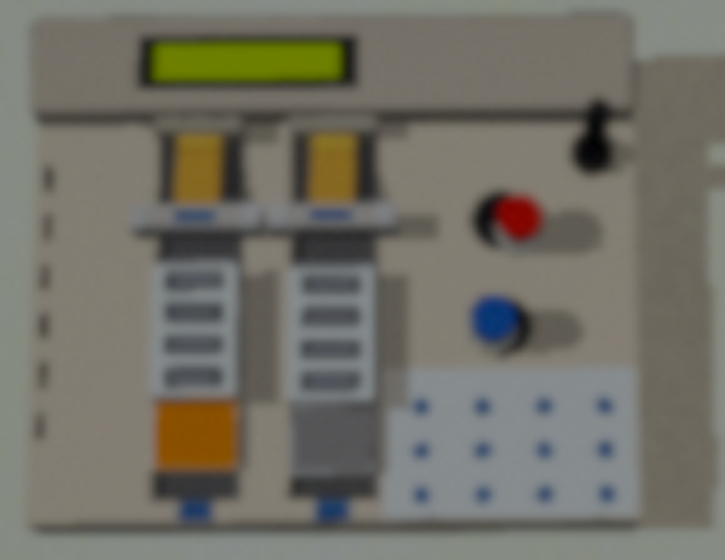

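```bash
cat > t.py <<'E'
from m import *
from scipy.spatial.transform import Rotation as Ro
import sys
o=bot.get_obs(); R=Ro.from_euler('xyz',o['tcp_rot'],degrees=True).as_matrix(); p=np.array(o['ee_pos'])
print('t',o['time'],'p',np.round(p,4),'F',np.round(o['wrist_force'],1),'op',round(float(o['opening']),4)); print('R cols x,y,z\n',np.round(R,4))
yaw_y=np.degrees(np.arctan2(R[1,1],R[0,1]))
for a in(90,-90):  # tool x down: +roll turns y clockwise seen from above
    d=(yaw_y-a+180)%360-180; print('roll to y at',a,':',round(np.radians(d),4),'q6',round(o['q'][5],1))
if len(sys.argv)>3: print('shift to target',np.round(R.T@(np.array(sys.argv[1:4],float)-p),4))
E
python3 t.py 0.467 0.131 0.15
```

```text
t 1.2 p [0.153  0.5283 0.2313] F [-0.2 -0.3 -0.6] op 0.0852
R cols x,y,z
 [[-0.      0.2781  0.9605]
 [-0.      0.9605 -0.2781]
 [-1.     -0.     -0.    ]]
roll to y at 90 : -0.2819 q6 90.0
roll to y at -90 : 2.8597 q6 90.0
shift to target [ 0.0813 -0.2943  0.4122]
```

Emit:
{"op": "apply_moves", "data": {
  "commands": [
    [0,-0.015,0.021,-0.03,-1],
    [0,-0.044,0.062,-0.1,-1],
    [0,-0.074,0.103,-0.17,-1],
    [0,-0.103,0.144,-0.24,-1],
    [0,-0.132,0.185,-0.282,-1],
    [0,-0.162,0.227,-0.282,-1],
    [0,-0.191,0.268,-0.282,-1],
    [0,-0.221,0.309,-0.282,-1],
    [0,-0.25,0.35,-0.282,-1],
    [0.01,-0.275,0.385,-0.282,-1],
    [0.02,-0.29,0.407,-0.282,-1],
    [0.03,-0.294,0.412,-0.282,-1]
  ]
}}

```text
time: 2.4
ee_pos: [0.4683, 0.1291, 0.2006]
tcp_rot: [-79.7, 90.0, -79.9]
wrist_force: [-0.9, 0.0, -0.3]
opening: 0.0001
```

```bash
python3 t.py 0.467 0.131 0.08
```

```text
t 2.4 p [0.4683 0.1291 0.2006] F [-0.9  0.  -0.3] op 0.0001
R cols x,y,z
 [[ 1.0e-04  3.2e-03  1.0e+00]
 [-3.0e-04  1.0e+00 -3.2e-03]
 [-1.0e+00 -3.0e-04  1.0e-04]]
roll to y at 90 : -0.0032 q6 15.6
roll to y at -90 : 3.1384 q6 15.6
shift to target [ 0.1206  0.0019 -0.0013]
```

Emit:
{"op": "apply_moves", "data": {
  "commands": [
    [0.03,0.001,-0.001,0,-1],
    [0.06,0.002,-0.001,0,-1],
    [0.09,0.002,-0.001,0,-1],
    [0.11,0.002,-0.001,0,-1],
    [0.12,0.002,-0.001,0,-1],
    [0.12,0.002,-0.001,0,-1]
  ]
}}

```text
time: 3.0
ee_pos: [0.4663, 0.1314, 0.0796]
tcp_rot: [-158.2, 89.9, -158.4]
wrist_force: [-0.1, 0.4, -0.4]
opening: -0.0002
```

```bash
python3 t.py; python3 - <<'E'
from m import *
a=shot('top')['frame'][140:252,165:310]; b=shot('side')['frame'][105:217,160:305]
cv2.imwrite('pics/c3.png',np.hstack([cv2.resize(x,(395,305),interpolation=cv2.INTER_CUBIC) for x in(a,b)]))
E
```

```text
t 3.0 p [0.4663 0.1314 0.0796] F [-0.1  0.4 -0.4] op -0.0002
R cols x,y,z
 [[-1.8e-03  2.5e-03  1.0e+00]
 [-7.0e-04  1.0e+00 -2.5e-03]
 [-1.0e+00 -7.0e-04 -1.8e-03]]
roll to y at 90 : -0.0025 q6 15.9
roll to y at -90 : 3.1391 q6 15.9
```

View pics/c3.png

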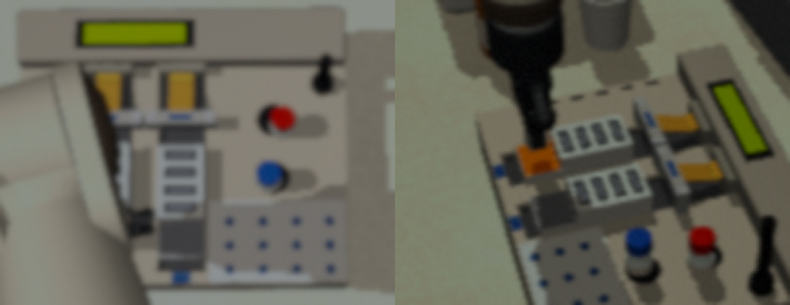

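The side view (right half) shows the fingertip over the orange pad at about (540,150), and nothing else is close. I'll go down to contact.

Emit:
{"op": "apply_moves", "data": {
  "commands": [
    [0.005,0,0.002,0,-1],
    [0.01,0,0.004,0,-1],
    [0.014,0,0.004,0,-1],
    [0.017,0,0.004,0,-1],
    [0.02,0,0.004,0,-1],
    [0.02,0,0.004,0,-1]
  ]
}}

```text
time: 3.7
ee_pos: [0.4715, 0.1315, 0.0618]
tcp_rot: [2.0, 89.9, 1.8]
wrist_force: [-1.7, -0.8, 6.9]
opening: 0.0002
```

Emit:
{"op": "apply_moves", "data": {
  "commands": [
    [0.003,0,0,0,-1],
    [0.006,0,0,0,-1],
    [0.009,0,0,0,-1],
    [0.0105,0,0,0,-1],
    [0.0105,0,0,0,-1]
  ]
}}

```text
time: 4.2
ee_pos: [0.4716, 0.1315, 0.0521]
tcp_rot: [9.9, 89.9, 9.7]
wrist_force: [-4.1, -1.1, 11.7]
opening: 0.0001
```

Emit:
{"op": "apply_moves", "data": {
  "commands": [
    [-0.0005,0,0.003,0,-1],
    [-0.0005,0,0.006,0,-1],
    [-0.0005,0,0.009,0,-1],
    [-0.0005,0,0.012,0,-1],
    [-0.0005,0,0.015,0,-1],
    [-0.0005,0,0.018,0,-1],
    [-0.0005,0,0.018,0,-1]
  ]
}}

```text
time: 4.9
ee_pos: [0.4894, 0.1316, 0.0535]
tcp_rot: [26.0, 89.9, 25.9]
wrist_force: [-4.8, 0.6, 10.5]
opening: -0.0
```

```bash
python3 t.py; python3 - <<'E'
from m import *
c=shot('side');W=cloud(c)
m=orange(c); k,l,s,ce=cv2.connectedComponentsWithStats(m)
for j in range(1,k):
    if s[j,4]>8:
        Q=W[l==j]; print(' orange',s[j],np.round(np.median(Q,0),4),np.round(np.percentile(Q,[3,97],axis=0),3).tolist())
cv2.imwrite('pics/c4.png',cv2.resize(c['frame'][125:205,185:295],(770,560),interpolation=cv2.INTER_CUBIC))
E
```

```text
t 4.9 p [0.4894 0.1316 0.0535] F [-4.8  0.6 10.5] op -0.0
R cols x,y,z
 [[ 1.6e-03  2.8e-03  1.0e+00]
 [ 8.0e-04  1.0e+00 -2.8e-03]
 [-1.0e+00  8.0e-04  1.6e-03]]
roll to y at 90 : -0.0028 q6 15.2
roll to y at -90 : 3.1388 q6 15.2
 orange [257 147  14   6  68] [0.6274 0.1298 0.0726] [[0.607, 0.118, 0.069], [0.646, 0.14, 0.079]]
 orange [211 159  15  12  71] [0.4754 0.1245 0.054 ] [[0.467, 0.109, 0.051], [0.502, 0.153, 0.058]]
 orange [265 164  15   7  87] [0.6273 0.051  0.0733] [[0.606, 0.039, 0.069], [0.645, 0.063, 0.079]]
```

View pics/c4.png

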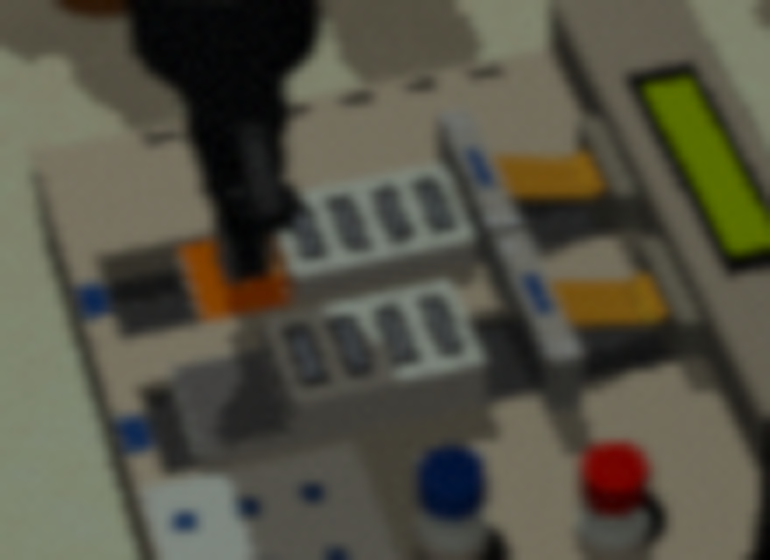

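The carrier is pressed about 10 mm (pad top at 0.054 m). It moved with the tip, and the nose is now almost at the gate bar at about (480,200). I'll keep sliding.

Emit:
{"op": "apply_moves", "data": {
  "commands": [
    [0.001,0,0.003,0,-1],
    [0.001,0,0.006,0,-1],
    [0.001,0,0.009,0,-1],
    [0.001,0,0.012,0,-1],
    [0.001,0,0.015,0,-1],
    [0.001,0,0.018,0,-1],
    [0.001,0,0.021,0,-1],
    [0.001,0,0.024,0,-1],
    [0.001,0,0.027,0,-1],
    [0.001,0,0.03,0,-1]
  ]
}}

```text
time: 5.95
ee_pos: [0.5189, 0.1316, 0.0535]
tcp_rot: [49.6, 89.9, 49.4]
wrist_force: [-7.4, -0.7, 10.4]
opening: -0.0004
```

```bash
python3 t.py; python3 - <<'E'
from m import *
c=shot('side');W=cloud(c)
m=orange(c); k,l,s,ce=cv2.connectedComponentsWithStats(m)
for j in range(1,k):
    if s[j,4]>8:
        Q=W[l==j]; print(' orange',s[j],np.round(np.median(Q,0),4),np.round(np.percentile(Q,[3,97],axis=0),3).tolist())
cv2.imwrite('pics/c5.png',cv2.resize(c['frame'][125:205,185:295],(770,560),interpolation=cv2.INTER_CUBIC))
E
```

```text
t 5.95 p [0.5189 0.1316 0.0535] F [-7.4 -0.7 10.4] op -0.0004
R cols x,y,z
 [[ 0.0011  0.0027  1.    ]
 [ 0.0013  1.     -0.0027]
 [-1.      0.0013  0.0011]]
roll to y at 90 : -0.0027 q6 14.4
roll to y at -90 : 3.1389 q6 14.4
 orange [257 147  14   6  70] [0.6283 0.1293 0.0732] [[0.608, 0.117, 0.068], [0.646, 0.14, 0.08]]
 orange [220 157  15  11  70] [0.505  0.1268 0.0543] [[0.496, 0.111, 0.051], [0.529, 0.151, 0.058]]
 orange [265 164  15   7  85] [0.6277 0.0506 0.0736] [[0.608, 0.038, 0.07], [0.646, 0.063, 0.079]]
```

View pics/c5.png

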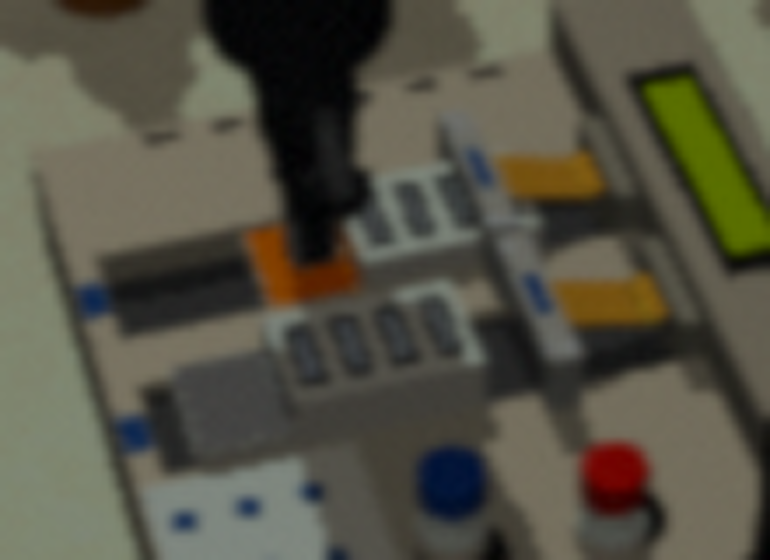

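The nose is through the gate: white shows beyond the bar at about (530,220). The carrier has moved about 46 mm and has about 32 mm left.

Emit:
{"op": "apply_moves", "data": {
  "commands": [
    [0.001,0,0.003,0,-1],
    [0.001,0,0.006,0,-1],
    [0.001,0,0.009,0,-1],
    [0.001,0,0.012,0,-1],
    [0.001,0,0.015,0,-1],
    [0.001,0,0.018,0,-1],
    [0.001,0,0.021,0,-1],
    [0.001,0,0.024,0,-1],
    [0.001,0,0.026,0,-1],
    [0.001,0,0.026,0,-1]
  ]
}}

```text
time: 7.0
ee_pos: [0.5445, 0.1316, 0.053]
tcp_rot: [95.4, 89.9, 95.3]
wrist_force: [-6.5, -0.0, 7.1]
opening: -0.0003
```

```bash
cat > o.py <<'E'
from m import *
c=shot('side');W=cloud(c)
m=orange(c); k,l,s,ce=cv2.connectedComponentsWithStats(m)
for j in range(1,k):
    if s[j,4]>8:
        Q=W[l==j]; print(' orange',s[j],np.round(np.median(Q,0),4),np.round(np.percentile(Q,[3,97],axis=0),3).tolist())
E
python3 o.py
```

```text
orange [257 146  14   7  69] [0.6289 0.1297 0.0738] [[0.607, 0.118, 0.069], [0.646, 0.141, 0.08]]
 orange [227 156  14  11  78] [0.5272 0.1272 0.0541] [[0.517, 0.111, 0.051], [0.545, 0.153, 0.058]]
 orange [265 164  15   7  86] [0.6275 0.0507 0.0728] [[0.608, 0.04, 0.068], [0.646, 0.063, 0.079]]
```

Emit:
{"op": "apply_moves", "data": {
  "commands": [
    [0.0015,0,0.002,0,-1],
    [0.002,0,0.004,0,-1],
    [0.002,0,0.006,0,-1],
    [0.002,0,0.008,0,-1],
    [0.002,0,0.01,0,-1],
    [0.002,0,0.01,0,-1]
  ]
}}

```text
time: 7.65
ee_pos: [0.5538, 0.1317, 0.0516]
tcp_rot: [122.3, 89.9, 122.2]
wrist_force: [-6.7, 0.3, 9.6]
opening: 0.0002
```

```bash
python3 o.py
```

```text
orange [257 146  14   7  71] [0.6283 0.1289 0.0744] [[0.607, 0.117, 0.069], [0.645, 0.139, 0.08]]
 orange [230 156  14  10  73] [0.5366 0.1271 0.0524] [[0.526, 0.112, 0.049], [0.556, 0.151, 0.06]]
 orange [265 164  15   7  86] [0.6275 0.0513 0.073 ] [[0.607, 0.039, 0.069], [0.645, 0.062, 0.079]]
```

Emit:
{"op": "apply_moves", "data": {
  "commands": [
    [0.001,0,0.0015,0,-1],
    [0.001,0,0.003,0,-1],
    [0.001,0,0.0045,0,-1],
    [0.001,0,0.0045,0,-1]
  ]
}}

```text
time: 8.1
ee_pos: [0.5557, 0.1317, 0.051]
tcp_rot: [160.8, 89.6, 160.7]
wrist_force: [-17.5, 0.1, 12.6]
opening: -0.0001
```

Emit:
{"op": "apply_moves", "data": {
  "commands": [
    [0,0,0.003,0,-1],
    [0,0,0.005,0,-1],
    [0,0,0.005,0,-1]
  ]
}}

```text
time: 8.4
ee_pos: [0.5557, 0.1318, 0.051]
tcp_rot: [172.3, 89.1, 172.2]
wrist_force: [-28.2, -0.5, 18.7]
opening: -0.0003
```

```bash
python3 o.py; python3 t.py
```

```text
orange [257 147  14   6  69] [0.6281 0.1285 0.0734] [[0.608, 0.119, 0.069], [0.646, 0.141, 0.079]]
 orange [231 156  14  10  74] [0.5388 0.1273 0.0516] [[0.529, 0.112, 0.049], [0.559, 0.153, 0.055]]
 orange [265 164  15   7  87] [0.6268 0.0511 0.0733] [[0.607, 0.039, 0.069], [0.645, 0.063, 0.08]]
t 8.45 p [0.5557 0.1317 0.051 ] F [-28.9  -0.1  18.2] op -0.0
R cols x,y,z
 [[-0.0161  0.0013  0.9999]
 [ 0.0022  1.     -0.0013]
 [-0.9999  0.0022 -0.0161]]
roll to y at 90 : -0.0013 q6 13.2
roll to y at -90 : 3.1403 q6 13.2
```

The stop is reached: the TCP didn't move while the forward force rose from 17 to 28 N. Travel is about 79 mm against 78.5 mm expected. I'll release straight up with almost no forward load.

Emit:
{"op": "apply_moves", "data": {
  "commands": [
    [0,0,0.001,0,-1],
    [-0.004,0,0.0005,0,-1],
    [-0.008,0,0,0,-1],
    [-0.012,0,-0.001,0,-1],
    [-0.016,0,-0.002,0,-1],
    [-0.022,0,-0.003,0,-1],
    [-0.035,0,-0.003,0,-1],
    [-0.055,0,-0.003,0,-1],
    [-0.08,0,-0.003,0,-1],
    [-0.11,0,-0.003,0,-1],
    [-0.14,0,-0.003,0,-1],
    [-0.15,0,-0.003,0,-1]
  ]
}}

```text
time: 9.65
ee_pos: [0.5561, 0.1316, 0.2054]
tcp_rot: [163.2, 89.3, 163.2]
wrist_force: [0.2, -0.3, -0.3]
opening: -0.0001
```

```bash
python3 o.py; python3 t.py; python3 - <<'E'
from m import *
c=shot('side')
cv2.imwrite('pics/c6.png',cv2.resize(c['frame'][125:205,185:295],(770,560),interpolation=cv2.INTER_CUBIC))
E
```

```text
orange [256 144  16   9  83] [0.629  0.1305 0.0788] [[0.607, 0.118, 0.075], [0.649, 0.141, 0.083]]
 orange [231 153  16  12 146] [0.5477 0.1298 0.0588] [[0.529, 0.109, 0.056], [0.566, 0.153, 0.063]]
 orange [265 164  15   7  85] [0.6273 0.0498 0.0732] [[0.607, 0.039, 0.069], [0.645, 0.062, 0.08]]
t 9.7 p [0.5562 0.1316 0.2053] F [-1.3  0.8  2.1] op 0.0001
R cols x,y,z
 [[-0.011   0.0014  0.9999]
 [ 0.0034  1.     -0.0013]
 [-0.9999  0.0034 -0.011 ]]
roll to y at 90 : -0.0014 q6 13.2
roll to y at -90 : 3.1402 q6 13.2
```

View pics/c6.png

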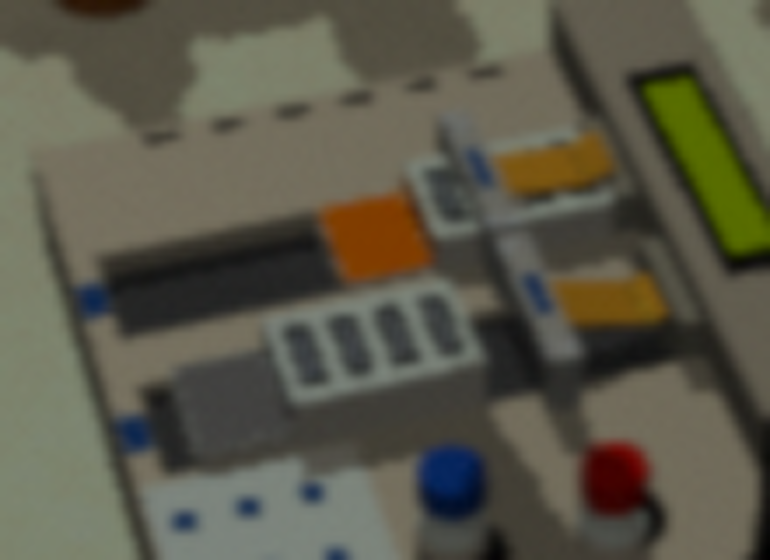

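The hand is clear. The orange carrier lies under the gate and leaf spring with its rear edge unchanged at x = 0.529 m. I'll check the nose gap by projecting the end stop, using the untouched lane for comparison.

```bash
python3 - <<'E'
from m import *
c=shot('side'); f=c['frame']; W=cloud(c)
g=cv2.cvtColor(f,cv2.COLOR_BGR2GRAY).astype(np.float32)
A=lambda x,y,z:[.5655+x,.052+y,z]
# grey profile along lane-a's near top edge strip (carrier top z~.074), beside the spring
for y in(.060,.063):
    xs=np.arange(.06,.1,.002); p=pix(c,[A(x,y,.0745) for x in xs]).astype(np.float32)
    v=cv2.remap(g,p[:,:1],p[:,1:],cv2.INTER_LINEAR).ravel(); print(y,[(round(x*1000),int(q)) for x,q in zip(xs,v)])
# pad rear edge, step edge: orange-ness along centre
b=f.astype(np.float32); sat=b[...,2]-b[...,0]
for y in(.07,.08,.09):
    xs=np.arange(-.05,.02,.001); p=pix(c,[A(x,y,.059) for x in xs]).astype(np.float32)
    v=cv2.remap(sat,p[:,:1],p[:,1:],cv2.INTER_LINEAR).ravel(); h=(v.max()+np.median(v[:5]))/2; i=np.where(v>h)[0]; print('pad',y,xs[i[0]],xs[i[-1]])
im=cv2.resize(f[135:175,240:300],(780,520),interpolation=cv2.INTER_CUBIC)
for q in pix(c,[A(.08,.055,.074),A(.08,.105,.074),A(.08,.055,.065),A(.08,-.025,.065),A(.08,.025,.065)]): cv2.circle(im,tuple(int(a) for a in ((q-[240,135]+.5)*13)),3,(0,0,255),-1)
cv2.imwrite('pics/c7.png',im)
E
```

```text
0.06 [(60, 114), (62, 114), (64, 112), (66, 110), (68, 105), (70, 100), (72, 94), (74, 92), (76, 92), (78, 94), (80, 94), (82, 87), (84, 79), (86, 73), (88, 72), (90, 68), (92, 61), (94, 57), (96, 59), (98, 70), (100, 81)]
0.063 [(60, 100), (62, 101), (64, 95), (66, 85), (68, 77), (70, 72), (72, 69), (74, 70), (76, 74), (78, 78), (80, 81), (82, 78), (84, 75), (86, 75), (88, 76), (90, 75), (92, 65), (94, 60), (96, 61), (98, 70), (100, 81)]
pad 0.07 -0.03699999999999999 0.0010000000000000425
pad 0.08 -0.03699999999999999 0.0020000000000000434
pad 0.09 -0.03699999999999999 0.0020000000000000434
```

View pics/c7.png

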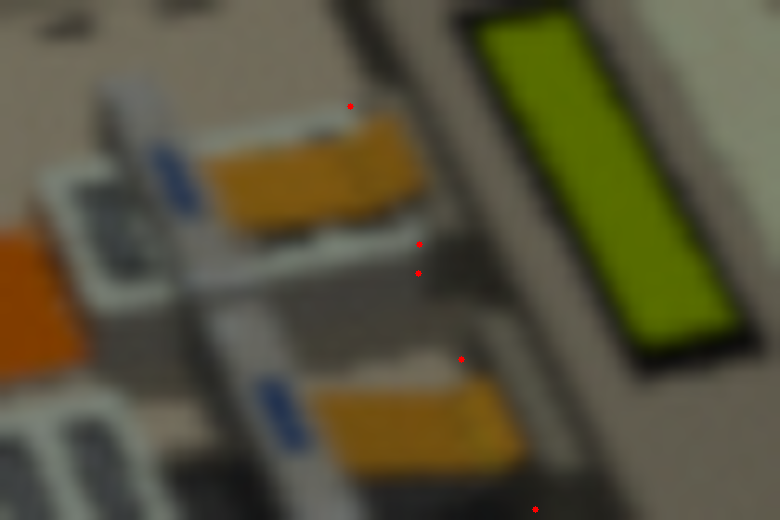

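The nose's near top corner, at about (420,240), sits on the projected end-stop corner at (419,245), so the carrier is home. I'll hand it in.

```bash
python3 -c "
from h import *
print(bot.get_obs()['time'],bot.job_done())"
```

```text
the job is handed in; nothing more can be done
9.8 None
```

The orange-padded carrier was in the left lane and is now fully home against the end stop; I handed the job in at 9.8 s. I pressed its thumb pad down about 10–13 mm (7–13 N during the slide) and, still pressing, slid it under the gate and leaf spring. Then I let go straight up.

**Last checks**
- **At the stop:** the fingertip did not move while the forward push rose from 17 to 28 N (19 N downward at the end).
- **Travel:** about 79–80 mm, against 78.5 mm expected.
- **After release:** the pad's rear edge stayed at x = 0.529 m, and the nose lies on the projected end stop. The carrier is held down under the gate, the hand is 0.15 m clear and the wrist force is near zero.
- **Other things:** the grey-padded carrier and the vials looked unmoved in the pictures. I did not measure them, and I did not look again at the bottle, cup, box or block.

**Small disagreement:** measured by camera, the pad sits 1–2 mm further forward than its nominal home position, which is within the 2 mm calibration error.

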